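Lock a pickup cover with a push rivet

ROBOT

A 6-joint arm with a two-finger parallel gripper is mounted at the origin on the work surface. World frame = base frame: x ahead of the robot, y to its left, z up, the work surface at z = 0. Lengths are in m, angles in rad, forces in N, time in s.
With the tool pointing down it reaches from about 0.35 to 0.875 m from the base axis. Payload 15.5 kg.
Tool frame: the origin (TCP) lies midway between the tips of the shut fingers; the grasp point (between the pads) lies 19 mm behind it; z points along the fingers, y is the line along which they close (so a half turn about z gives the same grasp; the last joint's range is limited). The gripper opens to 85 mm and grips with 20 to 120 N. Pads are 22 mm wide; open, the fingers measure 114 mm over their backs; the gripper's body (76 mm by 85 mm) begins 54 mm behind the grasp point. The pads swing forward as they close: fully open they stand 13 mm farther back than shut.
Start: joints at [-1.196, 0.494, 1.345, -0, 1.302, -0.096], TCP at [0.284, -0.557, 0.231] pointing down, gripper open.
Joint ranges: [-2.91, 2.91], [-0.82, 2.16], [0.22, 2.67], [-1.22, 4.37], [0.12, 2.79], [-3.08, 3.08]. Speed limits (rad/s): [1.89, 1.89, 2.57, 3.01, 3.01, 3.01].

INTERFACE

Orientations are given as [roll, pitch, yaw] about the fixed x, y, z axes, in that order (R = Rz(yaw) Ry(pitch) Rx(roll)).
In Python, from rig import env gives the robot as it stands.
- The arm moves only by the shell command python3 -m creep 'ROWS' [FORCE]. ROWS is a JSON object of lists of equal length, an entry for each row: "dp": the shift along the tool's x, y, z in cm, a list of three; "rotation": the turn, a rotation vector about the tool's x, y, z in rad, a list of three; "gripper": the opening, from -1 (shut) to 1 (fully open). In form: {"dp": [[dx, dy, dz], ...], "rotation": [[rx, ry, rz], ...], "gripper": [gripper, ...]}. A call has 1 to 8 rows; each row is the pose to reach, as a shift and turn from the pose commanded when the call began, along the tool's axes at that moment; what a row does not reach only later rows make up. A row lasts 1/8 s, in which the tool goes at most 62.5 mm and 10.7 degrees, less where a joint would pass 70% of its speed; a pose out of reach is approached as far as the arm can. A call with a gripper value outside its range is refused whole. The fingers move at their own pace and stop on an object; FORCE is the grip in N (left out, the last holds). Time passes only in rows, so rows that repeat a pose let the fingers close. It gives the time, the measured TCP pose, the force, the opening and the grip force at its end, in the units of the state.
- env.sense(): the state, without advancing time (a new reading comes with each control period).
- env.capture(name): name is "side" or "top"; returns a dict with "frame" (400x640x3 uint8, blue, green, red), "range_z" (400x640 float32, m along the optical axis (not along the pixel's ray), 0 where there is no reading), "K" (3x3 intrinsics, pixels), "rvec" (rotation vector, rad) and "tvec" (3), from world to camera coordinates, as OpenCV has them. Camera axes: x right, y down, z forward; pixel columns grow to the right and rows downward; lengths in m; the calibration is good to about 2 mm. A picture is of the moment at which its call begins.
- env.finish_job(): hands the job in; it is judged then, once.
The state is a dict: "time": time; "joints": joint angles; "joint_velocities": joint speeds; "effort": joint torques, N m; "ee_pos": TCP position; "tcp_rot": TCP orientation; "force": force on the tool from outside, world axes, zero at the start; "moment": the same for the moment, N m; "finger_gap": opening from 0.0 (shut) to 1.0 (fully open); "grasp_force": force on a finger pad.
Only numpy, scipy, OpenCV 4.12 (cv2) and the standard library are available. Lean on these libraries where they do the work, as an engineer would, in place of code of your own. Each camera call takes 0.05 s, during which the arm holds its last target. There are 200 camera calls.

TASK

Take the white push rivet with the raised red pin out of the wooden rack and seat it in the one empty hole of the instrument's black pickup cover, its head flat on the cover and its pin still up. Only then press the red pin down flush with the rivet's collar to spread and lock it: firmly enough to go fully home, yet gently, because the cover floats on a springy foam gasket and cracks when it is pressed hard. Leave everything else where it is.

Things in the scene. Friction and masses are not known exactly. Their poses are not given: they have to be found in the camera images.
- rivet: White plastic push rivet with a red pin, upright in a rack hole. Origin: centre of the underside of its head; z up its axis. Below: sleeve 10 mm diameter, 20 mm long, tapered over the last 4 mm. Above: head 24 mm diameter, 3 mm thick, then the collar to grip, 16 mm diameter, 3 to 14 mm above the origin; the red pin stands out of the collar's top. About 35 g.
- pin (a joint): How far the red pin of the white rivet (9 mm diameter, no cap) is pushed into the collar, in m: 0 stands 10 mm proud, 0.010 is flush with the collar's top and is the end of its travel. It starts at 0 to 0.002. It slides stiffly, only under a push of about 10 N, and stays where it is left.
- pin_top (a point): Centre of the top face of the red pin (moves with the pin).
- empty_hole (a point): Centre of the mouth of the cover's one empty hole, level with the cover's top face, about 74 mm above the table; axes as the cover's. Hole 11 mm diameter, through the 8 mm cover into a hollow 48 mm deep.
- rack: Light wooden block 50 x 190 x 34 mm high, fixed. Origin: centre of its underside; a row of four holes along its y axis, 45 mm apart (at y = -67.5, -22.5, 22.5, 67.5 mm), 15 mm diameter, 28 mm deep. Rivet heads rest on its top.
- black_rivet_a: Black used rivet in the rack, thicker sleeve (12.5 mm), no raised pin, collar top 14 mm above its origin: not wanted, leave it. Origin as for the white rivet.
- black_rivet_b: A second such black rivet in the rack: leave it.
- cup: Steel cup, 72 mm diameter, 100 mm high, origin under its centre: leave it.
- glue: White glue bottle, 40 mm diameter, 110 mm high, origin under its centre: leave it.
- screwdriver: Screwdriver lying on the table: leave it.
- hammer: Hammer lying on the table: leave it.
- scrap: Wooden offcut 120 x 45 x 22 mm: leave it.
- tuning_peg: Turned wooden tuning peg standing upright, 32 mm diameter, 88 mm high: leave it.
- cover: Black plate 140 x 110 x 8 mm on a clamped wooden instrument body; origin: centre of its underside. Empty hole at x -45, y 30 mm; finished rivets like the white one, pins flush, 14 mm high, in its other corners (x 45 y 30, x 45 y -30, x -45 y -30). It sinks straight down on its gasket, a few mm under a push of 10 N, 6 mm at most, then solid; springs back up when let go; cracks at 25 N.

How it is judged:
By the outcome, as a careful person would: the job done as asked, in the order asked, and still so for the second after the job is handed in, with the robot touching nothing.
It also fails if it takes over 46 s, if anything falls off the work surface, if the arm or the gripper's body presses on something with over 40 N, if the wrist force passes 120 N, or if a joint passes its speed limit or range.

## Working session

There is one attempt and no reset: what is moved stays moved. The work goes in short steps, Python scripts to look and compute and a shell command to move; the robot and the scene stay as the last step left them, time stands still between calls to the robot, and variables do not carry over. Pictures are saved under pics/ and viewed, at most 10 in all, crops included, and the job is handed in when it is done.

```bash
mkdir -p pics; ls; cat > h.py <<'E'
import numpy as np, cv2
from rig import env
def cap(n):
    c=env.capture(n); c['R']=cv2.Rodrigues(np.array(c['rvec'],float))[0]; c['t']=np.array(c['tvec'],float).ravel(); return c
def ray(c,u,v,z):
    d=c['R'].T@np.linalg.inv(c['K'])@np.array([u,v,1.]); o=-c['R'].T@c['t']
    return o+d*(z-o[2])/d[2]
def pt(c,u,v):
    r=c['range_z'][int(round(v)),int(round(u))]
    return c['R'].T@(r*(np.linalg.inv(c['K'])@np.array([u,v,1.]))-c['t'])
def cloud(c):
    h,w=c['range_z'].shape; u,v=np.meshgrid(np.arange(w),np.arange(h))
    p=np.stack([u,v,np.ones_like(u)],-1)@np.linalg.inv(c['K']).T*c['range_z'][...,None]
    return (p-c['t'])@c['R']
def proj(c,p):
    q=c['K']@(c['R']@np.array(p)+c['t']); return q[:2]/q[2]
E
python3 - <<'E'
from h import *
s=env.sense(); print({k:np.round(v,3) for k,v in s.items()})
for n in('top','side'):
    c=cap(n); cv2.imwrite(f'pics/{n}0.png',c['frame']); print(n,c['K'].tolist(),-c['R'].T@c['t'],c['R'][2])
E
```

```text
pics
{'time': np.float64(0.0), 'joints': array([-1.196,  0.494,  1.346, -0.   ,  1.302, -0.096]), 'joint_velocities': array([-0.   , -0.002,  0.   ,  0.001, -0.   , -0.   ]), 'effort': array([ 0.0000e+00, -8.8215e+01, -3.8386e+01, -0.0000e+00,  1.0000e-02,
        0.0000e+00]), 'ee_pos': array([ 0.283, -0.557,  0.231]), 'tcp_rot': array([-3.14 , -0.   ,  0.471]), 'force': array([ 0.152, -0.987,  0.2  ]), 'moment': array([-0.009, -0.018,  0.011]), 'grasp_force': np.float64(0.0), 'finger_gap': np.float64(1.001)}
top [[424.64168540588724, 0.0, 327.28382498408985], [0.0, 424.64168540588724, 198.40358453838243], [0.0, 0.0, 1.0]] [0.19145812 0.02968817 1.48317762] [ 0.22269297  0.01030945 -0.97483412]
side [[475.67919383594574, 0.0, 314.4142922665377], [0.0, 475.67919383594574, 199.20784036138073], [0.0, 0.0, 1.0]] [0.28405499 1.00343719 1.16866847] [ 0.15958625 -0.655241   -0.73837081]
```

View pics/top0.png

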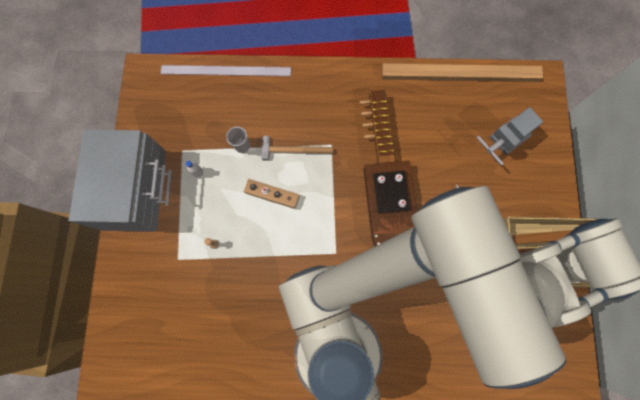

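View pics/side0.png

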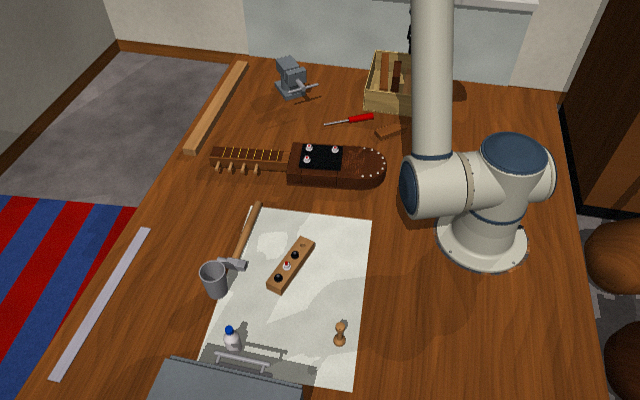

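The top view shows the rack at about (272,193) with the white rivet near (265,190), and the cover at about (392,190) with its empty corner near lower left. The side view shows the rack at (291,265), the white rivet at (287,266) and the cover at (320,157). I'll zoom in on both.

```bash
python3 - <<'E'
from h import *
T=cap('top');S=cap('side')
def crop(c,u0,u1,v0,v1,k): return cv2.resize(c['frame'][v0:v1,u0:u1],None,fx=k,fy=k,interpolation=cv2.INTER_CUBIC)
a=crop(T,240,305,170,215,6);b=crop(T,360,425,160,220,6);c=crop(S,260,325,230,300,4);d=crop(S,285,350,135,190,4)
W=np.zeros((660,800,3),np.uint8)
W[:270,:390]=a; W[:360,400:790]=b; W[290:570,:260]=c; W[370:590,400:660]=d
cv2.imwrite('pics/z.png',W[:600])
for n,c in(('top',T),('side',S)):
    hsv=cv2.cvtColor(c['frame'],cv2.COLOR_BGR2HSV); h,s,v=cv2.split(hsv)
    red=(((h<8)|(h>172))&(s>110)&(v>90)).astype(np.uint8)
    wh=((s<60)&(v>150)).astype(np.uint8)
    for nm,m in(('red',red),('white',wh)):
        k,_,st,ce=cv2.connectedComponentsWithStats(m)
        for i in range(1,k):
            x,y=ce[i]
            roi=(240<x<425 and 160<y<220) if n=='top' else (260<x<345 and 140<y<300)
            if roi and 1<=st[i,4]<400:
                p=pt(c,x,y); print(n,nm,np.round([x,y],1),st[i,4],np.round(p,4))
E
```

```text
top red [264. 189.] 1 [0.5459 0.2646 0.058 ]
top white [398.2 177.4] 27 [ 0.5874 -0.1948  0.0913]
top white [380.7 178.9] 25 [ 0.5814 -0.1356  0.0904]
top white [264.6 191.2] 20 [0.5411 0.2643 0.0458]
top white [401.4 202.9] 25 [ 0.5007 -0.2054  0.0835]
side red [308.5 145.5] 4 [ 0.5925 -0.1883  0.0933]
side red [334.8 146.2] 4 [ 0.5058 -0.2121  0.0861]
side red [306.5 157. ] 4 [ 0.587  -0.1367  0.0875]
side red [285.9 262.6] 11 [0.5479 0.2707 0.0569]
side white [308.4 148. ] 23 [0.2841 1.0034 1.1687]
side white [334.3 150.2] 22 [ 0.5044 -0.1986  0.08  ]
side white [306.2 159.8] 26 [ 0.5859 -0.1272  0.0837]
side white [286.1 266.7] 35 [0.547  0.2749 0.043 ]
```

View pics/z.png

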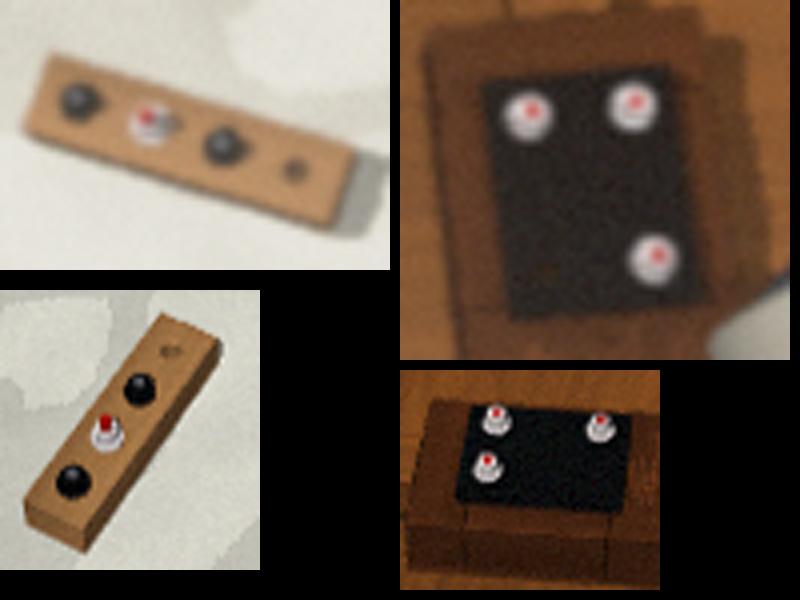

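The crops show the rack row as black, white with a red pin, black, then an empty hole, so the white rivet sits at rack y = ±22.5. The cover's empty corner is lower left in the top view. Next I'll measure it precisely.

```bash
cat > m.py <<'E'
from h import *
T=cap('top');S=cap('side')
def rect(c,m,z):
    k,l,st,ce=cv2.connectedComponentsWithStats(m.astype(np.uint8)); i=1+np.argmax(st[1:,4])
    cn=max(cv2.findContours((l==i).astype(np.uint8),0,cv2.CHAIN_APPROX_NONE)[0],key=len)
    P=np.array([ray(c,u,v,z)[:2] for u,v in cn[:,0]]).astype(np.float32)
    r=cv2.minAreaRect(P*1000); return np.round(r[0],1),np.round(r[1],1),round(r[2],2)
def roi(c,u0,u1,v0,v1):
    m=np.zeros(c['frame'].shape[:2],bool); m[v0:v1,u0:u1]=1; return m
for n,c,R,C in(('top',T,(240,305,170,215),(360,425,160,220)),('side',S,(260,325,230,300),(285,350,135,190))):
    f=c['frame'].astype(float); h,s,v=cv2.split(cv2.cvtColor(c['frame'],cv2.COLOR_BGR2HSV))
    print(n,'rack',rect(c,roi(c,*R)&(s>75)&(v>75 if n=='top' else v>95),.034))
    print(n,'cover',rect(c,roi(c,*C)&(v<50),.074))
    g=f.min(2); 
    out=[]
    k,_,st,ce=cv2.connectedComponentsWithStats((roi(c,*C)&(g>100)).astype(np.uint8))
    for i in range(1,k):
        if 12<st[i,4]<60:
            x,y=np.round(ce[i]).astype(int); w=np.zeros_like(g); w[y-6:y+7,x-6:x+7]=np.clip(f.mean(2)[y-6:y+7,x-6:x+7]-70,0,None)
            vv,uu=np.nonzero(w); p=np.array([np.average(uu,weights=w[vv,uu]),np.average(vv,weights=w[vv,uu])])
            if n=='side' or x<405: out.append(ray(c,*p,.080)*1000); print('fin',np.round(p,1),np.round(out[-1],1))
    x,y=(265,190) if n=='top' else (286,265)
    d=f[...,2]-f[...,1]; sub=np.s_[y-7:y+8,x-7:x+8]
    w=np.zeros_like(g); rr=(f[...,2]>1.8*f[...,0])&(f[...,2]>1.8*f[...,1])&(abs(f[...,1]-f[...,0])<40)
    w[sub]=(np.clip(d,0,None)*rr)[sub]; vv,uu=np.nonzero(w)
    p=[np.average(uu,weights=w[vv,uu]),np.average(vv,weights=w[vv,uu])]
    print('pin',len(uu),np.round(p,1),np.round(ray(c,*p,.055)*1000,1))
E
python3 m.py
```

```text
top rack (array([537.9, 242.6]), array([189.6,  50.6]), 73.5)
top cover (array([ 541.6, -173.5]), array([138.1, 106.9]), 6.77)
fin [398.3 177.3] [ 591.  -197.2   80. ]
fin [380.8 178.8] [ 584.5 -137.3   80. ]
fin [401.6 202.7] [ 502.3 -207.    80. ]
pin 1 [264. 189.] [546.7 265.1  55. ]
side rack (array([543.6, 255.2]), array([205. ,  56.1]), 75.46)
side cover (array([ 543.2, -155.7]), array([143.7, 140.5]), 6.58)
fin [308.5 147.4] [ 593.8 -193.4   80. ]
fin [334.5 149.5] [ 504.6 -202.1   80. ]
fin [306.3 159.4] [ 587.1 -133.    80. ]
pin 12 [285.9 262.5] [548.5 268.8  55. ]
```

```bash
cat > go.py <<'E'
# usage: go.py x y z(mm) yawdeg : prints dp (cm) and rotation for a call
import sys
from h import *
from scipy.spatial.transform import Rotation as Ro
a=list(map(float,sys.argv[1:5])); s=env.sense()
R=Ro.from_euler('xyz',s['tcp_rot']); G=Ro.from_euler('xyz',[np.pi,0,np.radians(a[3])])
print('at',np.round(s['ee_pos']*1000,1),np.round(np.degrees(s['tcp_rot']),2),'t',s['time'],'F',np.round(s['force'],1))
print('dp',np.round(R.inv().apply(np.array(a[:3])/1000-s['ee_pos'])*100,2),'rot',np.round((R.inv()*G).as_rotvec(),3))
E
python3 go.py 546 265.5 140 73.5
```

```text
at [ 283.5 -556.9  231.1] [-179.98   -0.     26.97] t 0.3 F [-0.3 -1.2 -0.8]
dp [ 60.7  -61.38   9.14] rot [-0.    -0.    -0.812]
```

```bash
python3 -m creep '{"dp":[[60.7,-61.4,0],[60.7,-61.4,0],[60.7,-61.4,0],[60.7,-61.4,0],[60.7,-61.4,0],[60.7,-61.4,0],[60.7,-61.4,0],[60.7,-61.4,0]],"rotation":[[0,0,-0.812],[0,0,-0.812],[0,0,-0.812],[0,0,-0.812],[0,0,-0.812],[0,0,-0.812],[0,0,-0.812],[0,0,-0.812]],"gripper":[0.2,0.2,0.2,0.2,0.2,0.2,0.2,0.2]}' 30; python3 go.py 546 265.5 140 73.5
```

```text
time: 1.3
ee_pos: [0.4359, -0.0788, 0.2315]
tcp_rot: [3.141, 0.0, 1.283]
force: [1.7, 0.4, 0.6]
finger_gap: 0.603
grasp_force: 0.0
at [435.9 -78.8 231.5] [179.96   0.    73.48] t 1.3 F [1.7 0.4 0.6]
dp [36.14  0.76  9.15] rot [ 0.001  0.    -0.   ]
```

```bash
python3 -m creep '{"dp":[[36.1,0.8,9],[36.1,0.8,9],[36.1,0.8,9],[36.1,0.8,9],[36.1,0.8,9],[36.1,0.8,9],[36.1,0.8,9],[36.1,0.8,9]],"rotation":[[0,0,0],[0,0,0],[0,0,0],[0,0,0],[0,0,0],[0,0,0],[0,0,0],[0,0,0]],"gripper":[0.2,0.2,0.2,0.2,0.2,0.2,0.2,0.2]}'; python3 go.py 546 265.5 75 73.5; python3 m.py | grep -E 'fin|cover|^top|pin'
python3 - <<'E'
from h import *
T=cap('top');S=cap('side')
k=5
a=cv2.resize(T['frame'][150:230,225:305],None,fx=k,fy=k);b=cv2.resize(S['frame'][220:300,250:330],None,fx=k,fy=k)
cv2.imwrite('pics/p1.png',np.hstack([a,b]))
E
```

```text
time: 2.3
ee_pos: [0.5454, 0.263, 0.1411]
tcp_rot: [-3.141, 0.001, 1.283]
force: [-0.5, 0.1, 0.3]
finger_gap: 0.599
grasp_force: 0.0
at [545.4 263.  141.1] [-1.7997e+02  3.0000e-02  7.3530e+01] t 2.3 F [-0.5  0.1  0.3]
dp [ 0.26 -0.01  6.61] rot [-0.     0.001  0.001]
top rack (array([534.2, 173.4]), array([63.4, 28.6]), 52.3)
top cover (array([ 541.8, -173.8]), array([136.7, 105.6]), 5.79)
fin [398.3 177.3] [ 591.  -197.2   80. ]
fin [380.8 179. ] [ 584.  -137.3   80. ]
fin [401.8 202.7] [ 502.1 -207.4   80. ]Traceback (most recent call last):
  File "m.py", line 26, in <module>
    p=[np.average(uu,weights=w[vv,uu]),np.average(vv,weights=w[vv,uu])]
       ~~~~~~~~~~^^^^^^^^^^^^^^^^^^^^^
    raise ZeroDivisionError(
        "Weights sum to zero, can't be normalized")
ZeroDivisionError: Weights sum to zero, can't be normalized
```

View pics/p1.png

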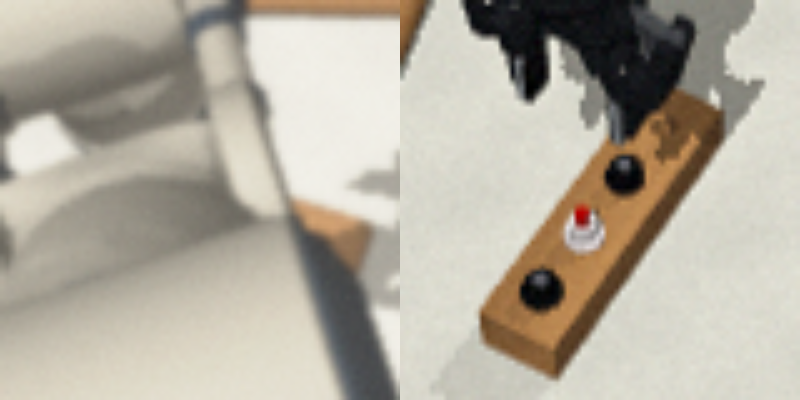

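The top view is blocked by the arm. The side view shows the open fingertips near side pixels (276,239) and (294,248), above the rivet, whose pin is at (286,262). I'll descend.

```bash
python3 -m creep '{"dp":[[0.25,0,3.3],[0.25,0,6.6],[0.25,0,6.6],[0.25,0,6.6]],"rotation":[[0,0,0],[0,0,0],[0,0,0],[0,0,0]],"gripper":[0.2,0.2,0.2,0.2]}'; python3 go.py 546 265.5 38.5 73.5
python3 - <<'E'
from h import *
S=cap('side');k=8
print(proj(S,env.sense()['ee_pos']),proj(S,[.546,.2655,.057]))
b=cv2.resize(S['frame'][235:295,255:325],None,fx=k,fy=k)
cv2.imwrite('pics/p2.png',b)
E
```

```text
time: 3.0
ee_pos: [0.547, 0.2654, 0.0766]
tcp_rot: [3.141, -0.001, 1.282]
force: [0.4, -0.5, 0.6]
finger_gap: 0.602
grasp_force: 0.0
at [547.  265.4  76.6] [ 1.7994e+02 -4.0000e-02  7.3460e+01] t 3.0 F [ 0.4 -0.5  0.6]
dp [-0.02 -0.11  3.81] rot [ 0.001 -0.001 -0.001]
[286.2369043  257.11129239] [287.03244172 261.26339225]
```

View pics/p2.png

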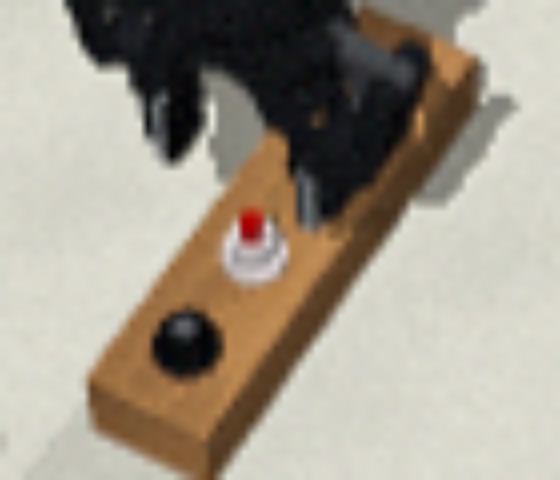

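```bash
python3 -m creep '{"dp":[[0.05,-0.06,2],[0.05,-0.06,3.2],[0.05,-0.06,3.8],[0.05,-0.06,3.8],[0.05,-0.06,3.8]],"rotation":[[0,0,0],[0,0,0],[0,0,0],[0,0,0],[0,0,0]],"gripper":[0.2,0.2,0.2,0.2,0.2]}'; python3 -m creep '{"dp":[[0,0,0],[0,0,0],[0,0,0],[0,0,0],[0,0,0],[0,0,0]],"rotation":[[0,0,0],[0,0,0],[0,0,0],[0,0,0],[0,0,0],[0,0,0]],"gripper":[-1,-1,-1,-1,-1,-1]}' 40
```

```text
time: 3.68
ee_pos: [0.5463, 0.2664, 0.0378]
tcp_rot: [3.141, -0.0, 1.283]
force: [-0.4, -0.3, 0.4]
finger_gap: 0.601
grasp_force: 0.0
time: 4.42
ee_pos: [0.5461, 0.2663, 0.0377]
tcp_rot: [3.141, -0.0, 1.283]
force: [-0.1, -1.0, 4.3]
finger_gap: 0.161
grasp_force: 38.9
```

```bash
python3 -m creep '{"dp":[[0,0,-0.5],[0,0,-2],[0,0,-5],[0,0,-10],[0,0,-12],[0,0,-12],[0,0,-12]],"rotation":[[0,0,0],[0,0,0],[0,0,0],[0,0,0],[0,0,0],[0,0,0],[0,0,0]],"gripper":[-1,-1,-1,-1,-1,-1,-1]}'
python3 - <<'E'
from h import *
S=cap('side');k=8
e=env.sense()['ee_pos'];p=proj(S,e);print(p,S['range_z'].shape);u,v=np.round(p).astype(int)
print(u-30,v-30)
b=cv2.resize(S['frame'][v-30:v+35,u-30:u+40],None,fx=k,fy=k)
cv2.imwrite('pics/p3.png',b)
E
python3 go.py 496 -147 160 73.5
```

```text
time: 5.3
ee_pos: [0.5455, 0.2661, 0.1569]
tcp_rot: [-3.141, 0.0, 1.283]
force: [0.3, -0.5, -0.7]
finger_gap: 0.161
grasp_force: 39.0
[285.26969385 239.96150369] (400, 640)
255 210
at [545.4 266.  156.5] [-1.7993e+02  5.0000e-02  7.3500e+01] t 5.35 F [-1.   0.3 -0.3]
dp [-41.01   6.99  -0.32] rot [-0.001  0.001  0.   ]
```

View pics/p3.png

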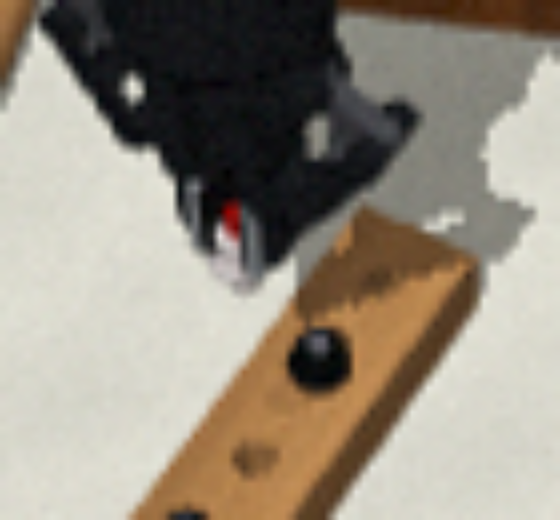

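The rivet is held upright between the pads, with its head at about (284,244) and its red pin up at (284,237). The rack hole behind it is empty. I'll carry it to the cover.

```bash
python3 -m creep '{"dp":[[-41,7,0],[-41,7,0],[-41,7,0],[-41,7,0],[-41,7,0],[-41,7,0],[-41,7,0],[-41,7,0]],"rotation":[[0,0,0],[0,0,0],[0,0,0],[0,0,0],[0,0,0],[0,0,0],[0,0,0],[0,0,0]],"gripper":[-1,-1,-1,-1,-1,-1,-1,-1]}';python3 -m creep '{"dp":[[0,0,2],[0,0,2.5],[0,0,2.5]],"rotation":[[0,0,0],[0,0,0],[0,0,0]],"gripper":[-1,-1,-1]}'
python3 - <<'E'
from h import *
S=cap('side');T=cap('top');k=8
e=env.sense()['ee_pos'];p=proj(S,e);print(p);u,v=np.round(p).astype(int)
print(u-35,v-30,'tip',proj(S,e-[0,0,.0237]),'head',proj(S,e-[0,0,.0037]),'hole',proj(S,[.496,-.147,.074]))
b=cv2.resize(S['frame'][v-30:v+45,u-35:u+45],None,fx=k,fy=k)
cv2.imwrite('pics/p4.png',b);cv2.imwrite('pics/t4.png',T['frame'][150:230,350:450])
E
python3 go.py 496 -147 130 73.5
```

```text
time: 6.35
ee_pos: [0.4959, -0.1492, 0.1564]
tcp_rot: [-3.14, 0.0, 1.279]
force: [0.8, 0.3, 0.1]
finger_gap: 0.159
grasp_force: 39.1
time: 6.72
ee_pos: [0.4964, -0.146, 0.1319]
tcp_rot: [-3.14, -0.0, 1.284]
force: [-0.0, 0.1, -0.5]
finger_gap: 0.158
grasp_force: 39.1
[333.74618037 148.89476607]
299 119 tip [333.59688551 154.29807072] head [333.72265141 149.74633033] hole [333.6711554 161.9467003]
at [ 496.9 -146.4  132.6] [179.99  -0.    73.53] t 6.825 F [ 0.2  0.5 -0.9]
dp [-0.08 -0.06  0.26] rot [ 0.    -0.     0.001]
```

View pics/p4.png

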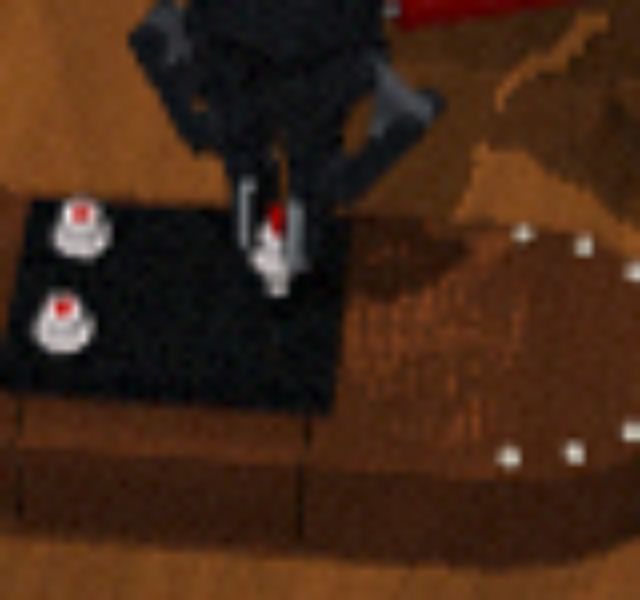

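The held rivet's head is at about (333,152) and its sleeve tip at (333.6,156). The projected TCP lines up with the hole estimate at (333.7,162) to within a pixel, or about 3 mm. A gentle descent by force should settle the rest.

```bash
python3 -m creep '{"dp":[[-0.1,-0.06,2],[-0.1,-0.06,3],[-0.1,-0.06,3.4],[-0.1,-0.06,3.6],[-0.1,-0.06,3.65],[-0.1,-0.06,3.65]],"rotation":[[0,0,0],[0,0,0],[0,0,0],[0,0,0],[0,0,0],[0,0,0]],"gripper":[-1,-1,-1,-1,-1,-1]}' 60;python3 go.py 496 -146 95 73.5
```

```text
time: 7.58
ee_pos: [0.4959, -0.1476, 0.0961]
tcp_rot: [3.141, 0.0, 1.283]
force: [-0.1, -0.1, -0.1]
finger_gap: 0.146
grasp_force: 58.6
at [ 495.9 -147.6   96.1] [179.97   0.    73.5 ] t 7.575 F [-0.1 -0.1 -0.1]
dp [ 0.16 -0.04  0.11] rot [ 0.  0. -0.]
```

```bash
python3 -m creep '{"dp":[[0,0,0.1],[0,0,0.2],[0,0,0.3],[0,0,0.3]],"rotation":[[0,0,0],[0,0,0],[0,0,0],[0,0,0]],"gripper":[-1,-1,-1,-1]}'
```

```text
time: 8.07
ee_pos: [0.4961, -0.1478, 0.0929]
tcp_rot: [3.141, 0.0, 1.283]
force: [0.9, -1.2, 3.1]
finger_gap: 0.147
grasp_force: 58.9
```

```bash
python3 -m creep '{"dp":[[-0.06,0.04,0],[-0.06,0.04,0]],"rotation":[[0,0,0],[0,0,0]],"gripper":[-1,-1]}';python3 -m creep '{"dp":[[-0.05,0,0],[-0.05,0,0]],"rotation":[[0,0,0],[0,0,0]],"gripper":[-1,-1]}'
```

```text
time: 8.32
ee_pos: [0.4961, -0.1483, 0.0927]
tcp_rot: [3.141, -0.0, 1.283]
force: [1.8, -1.0, -0.9]
finger_gap: 0.147
grasp_force: 58.7
time: 8.57
ee_pos: [0.4959, -0.1487, 0.0927]
tcp_rot: [3.141, -0.0, 1.283]
force: [2.0, -1.1, -0.7]
finger_gap: 0.151
grasp_force: 58.6
```

```bash
python3 -m creep '{"dp":[[-0.02,0.06,0],[-0.02,0.06,0.1],[-0.02,0.06,0.2],[-0.02,0.06,0.2]],"rotation":[[0,0,0],[0,0,0],[0,0,0],[0,0,0]],"gripper":[-1,-1,-1,-1]}';python3 -m creep '{"dp":[[0,0.03,0.1],[0,0.03,0.2],[0,0.03,0.3],[0,0.03,0.3]],"rotation":[[0,0,0],[0,0,0],[0,0,0],[0,0,0]],"gripper":[-1,-1,-1,-1]}'
```

```text
time: 9.07
ee_pos: [0.4962, -0.149, 0.0906]
tcp_rot: [-3.141, -0.0, 1.283]
force: [-0.1, 0.6, 0.7]
finger_gap: 0.151
grasp_force: 58.6
time: 9.57
ee_pos: [0.4966, -0.1491, 0.0877]
tcp_rot: [-3.141, -0.0, 1.283]
force: [0.5, 0.2, -0.3]
finger_gap: 0.144
grasp_force: 58.6
```

```bash
python3 -m creep '{"dp":[[0,0,0.2],[0,0,0.4],[0,0,0.6],[0,0,0.6]],"rotation":[[0,0,0],[0,0,0],[0,0,0],[0,0,0]],"gripper":[-1,-1,-1,-1]}';python3 -m creep '{"dp":[[0,0,0.1],[0,0,0.2],[0,0,0.3],[0,0,0.3]],"rotation":[[0,0,0],[0,0,0],[0,0,0],[0,0,0]],"gripper":[-1,-1,-1,-1]}'
```

```text
time: 10.07
ee_pos: [0.4966, -0.1491, 0.0816]
tcp_rot: [-3.141, -0.0, 1.283]
force: [0.4, -0.5, -0.4]
finger_gap: 0.149
grasp_force: 58.6
time: 10.58
ee_pos: [0.4966, -0.1491, 0.0787]
tcp_rot: [-3.141, -0.0, 1.283]
force: [0.4, -0.6, -0.3]
finger_gap: 0.149
grasp_force: 58.6
```

```bash
python3 -m creep '{"dp":[[0,0,0.05],[0,0,0.1],[0,0,0.15],[0,0,0.15]],"rotation":[[0,0,0],[0,0,0],[0,0,0],[0,0,0]],"gripper":[-1,-1,-1,-1]}'
```

```text
time: 11.08
ee_pos: [0.4967, -0.1492, 0.0773]
tcp_rot: [3.142, 0.0, 1.283]
force: [-1.0, 0.7, 1.9]
finger_gap: 0.147
grasp_force: 58.8
```

The head has reached the cover with about 2 N. I'll release, rise and look.

```bash
python3 -m creep '{"dp":[[0,0,0],[0,0,0],[0,0,0],[0,0,-0.5],[0,0,-2],[0,0,-4.5],[0,0,-4.5],[0,0,-4.5]],"rotation":[[0,0,0],[0,0,0],[0,0,0],[0,0,0],[0,0,0],[0,0,0],[0,0,0],[0,0,0]],"gripper":[-0.2,-0.2,-0.2,-0.2,-0.2,-0.2,-0.2,-0.2]}'
python3 - <<'E'
from h import *
S=cap('side');T=cap('top');k=8
e=env.sense()['ee_pos']
b=cv2.resize(S['frame'][125:190,285:360],None,fx=k,fy=k)
cv2.imwrite('pics/p5.png',b)
h=[proj(S,[.4966,-.1492,z]) for z in(.074,.088,.098)];print(np.round(h,1))
f=S['frame'].astype(float);P=cloud(S)
m=(f[...,2]>1.8*f[...,0])&(f[...,2]>1.8*f[...,1])&(abs(f[...,1]-f[...,0])<40)&(f[...,2]>90)
k,_,st,ce=cv2.connectedComponentsWithStats(m.astype(np.uint8))
for i in range(1,k):
    if 285<ce[i][0]<360 and 130<ce[i][1]<190: print('red',np.round(ce[i],1),st[i],np.round(ray(S,*ce[i],.092),4))
E
```

```text
time: 12.08
ee_pos: [0.4967, -0.1492, 0.1227]
tcp_rot: [3.141, 0.0, 1.283]
force: [0.2, 0.2, 0.1]
finger_gap: 0.4
grasp_force: 0.0
[[333.6 161.5]
 [333.7 158.4]
 [333.8 156.2]]
red [310. 131.] [310 131   1   1   1] [ 0.6059 -0.266   0.092 ]
red [286. 133.] [286 133   1   1   1] [ 0.6857 -0.2371  0.092 ]
red [290. 132.] [290 132   1   1   1] [ 0.6734 -0.2454  0.092 ]
red [293. 132.] [293 132   1   1   1] [ 0.6631 -0.2477  0.092 ]
red [295. 132.] [295 132   1   1   1] [ 0.6562 -0.2492  0.092 ]
red [303. 133.] [303 133   1   1   1] [ 0.6273 -0.25    0.092 ]
red [291. 135.] [291 135   1   1   1] [ 0.6657 -0.2304  0.092 ]
red [287.  137.5] [287 137   1   2   2] [ 0.6758 -0.2144  0.092 ]
red [301. 137.] [301 137   1   1   1] [ 0.6289 -0.2276  0.092 ]
red [303.5 136.5] [303 136   2   2   2] [ 0.621 -0.232  0.092]
red [308.  136.5] [308 136   1   2   2] [ 0.6057 -0.2354  0.092 ]
red [310.8 137. ] [310 136   3   3   4] [ 0.5957 -0.2349  0.092 ]
red [291. 139.] [291 139   1   1   1] [ 0.6602 -0.2097  0.092 ]
red [317. 139.] [317 139   1   1   1] [ 0.5721 -0.2292  0.092 ]
red [319. 139.] [319 1
[... 2744 characters left out ...]
 0.092 ]
red [310.9 189.1] [309 187   5   5  11] [0.5372 0.0087 0.092 ]
red [315. 187.] [315 187   1   1   1] [ 0.5267 -0.003   0.092 ]
red [291. 188.] [291 188   1   1   1] [0.5992 0.0177 0.092 ]
red [293. 188.] [293 188   1   1   1] [0.5931 0.0163 0.092 ]
red [296. 188.] [296 188   1   1   1] [0.5839 0.0143 0.092 ]
red [300. 188.] [300 188   1   1   1] [0.5716 0.0115 0.092 ]
red [318.  189.3] [317 189   3   2   3] [0.5153 0.0048 0.092 ]
red [324. 188.] [324 188   1   1   1] [ 0.4982 -0.0049  0.092 ]
red [327. 188.] [326 188   3   1   3] [ 0.4891 -0.0069  0.092 ]
red [334. 189.] [334 189   1   1   1] [ 0.4668 -0.0075  0.092 ]
red [339.  189.5] [339 189   1   2   2] [ 0.4512 -0.0088  0.092 ]
```

View pics/p5.png

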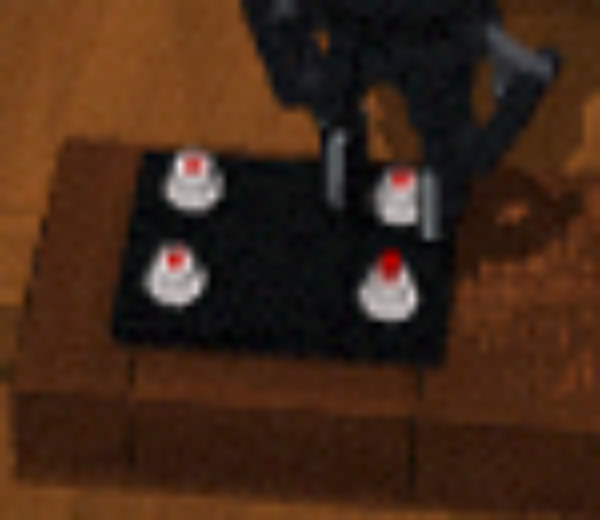

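The rivet is seated level with the finished ones, at crop (390,290), with its pin up at image (333,157). I'll shut the fingers and come down onto the pin.

```bash
python3 -m creep '{"dp":[[0,0,0],[0,0,0],[0,0,0],[0,0,1],[0,0,2],[0,0,2],[0,0,2]],"rotation":[[0,0,0],[0,0,0],[0,0,0],[0,0,0],[0,0,0],[0,0,0],[0,0,0]],"gripper":[-1,-1,-1,-1,-1,-1,-1]}'
for i in 1; do python3 -m creep '{"dp":[[0,0,0.1],[0,0,0.2],[0,0,0.3],[0,0,0.4],[0,0,0.4]],"rotation":[[0,0,0],[0,0,0],[0,0,0],[0,0,0],[0,0,0]],"gripper":[-1,-1,-1,-1,-1]}';done
```

```text
time: 13.05
ee_pos: [0.4966, -0.1491, 0.1022]
tcp_rot: [-3.141, -0.0, 1.283]
force: [0.3, 0.1, 0.4]
finger_gap: 0.0
grasp_force: 0.0
time: 13.68
ee_pos: [0.4966, -0.1491, 0.0982]
tcp_rot: [-3.141, -0.0, 1.283]
force: [0.2, 0.8, -0.3]
finger_gap: 0.002
grasp_force: 0.0
```

```bash
python3 -m creep '{"dp":[[0,0,0.1],[0,0,0.2],[0,0,0.2]],"rotation":[[0,0,0],[0,0,0],[0,0,0]],"gripper":[-1,-1,-1]}' | grep -E 'pos|force: \['; python3 -m creep '{"dp":[[0,0,0.1],[0,0,0.15],[0,0,0.15]],"rotation":[[0,0,0],[0,0,0],[0,0,0]],"gripper":[-1,-1,-1]}'| grep -E 'pos|force: \['
```

```text
ee_pos: [0.4967, -0.1492, 0.0962]
force: [0.1, 0.2, 1.1]
ee_pos: [0.4967, -0.1492, 0.0949]
force: [-0.8, 0.1, 5.5]
```

```bash
python3 -m creep '{"dp":[[0,0,0.08],[0,0,0.16],[0,0,0.2],[0,0,0.2]],"rotation":[[0,0,0],[0,0,0],[0,0,0],[0,0,0]],"gripper":[-1,-1,-1,-1]}' | grep -E 'pos|force: \['; python3 -m creep '{"dp":[[0,0,0.08],[0,0,0.16],[0,0,0.2],[0,0,0.2]],"rotation":[[0,0,0],[0,0,0],[0,0,0],[0,0,0]],"gripper":[-1,-1,-1,-1]}' | grep -E 'pos|force: \['; python3 -m creep '{"dp":[[0,0,0.08],[0,0,0.16],[0,0,0.2],[0,0,0.2]],"rotation":[[0,0,0],[0,0,0],[0,0,0],[0,0,0]],"gripper":[-1,-1,-1,-1]}' | grep -E 'pos|force: \['
```

```text
ee_pos: [0.4967, -0.1492, 0.093]
force: [-2.4, 0.8, 10.0]
ee_pos: [0.4967, -0.1492, 0.0911]
force: [-1.5, 0.6, 9.7]
ee_pos: [0.4968, -0.1492, 0.0891]
force: [-1.2, 1.1, 9.6]
```

Force holds steady at about 10 N, so the pin is sliding. Continuing.

```bash
python3 -m creep '{"dp":[[0,0,0.08],[0,0,0.16],[0,0,0.2],[0,0,0.2]],"rotation":[[0,0,0],[0,0,0],[0,0,0],[0,0,0]],"gripper":[-1,-1,-1,-1]}' | grep -E 'pos|force: \['; python3 -m creep '{"dp":[[0,0,0.06],[0,0,0.12],[0,0,0.15],[0,0,0.15]],"rotation":[[0,0,0],[0,0,0],[0,0,0],[0,0,0]],"gripper":[-1,-1,-1,-1]}' | grep -E 'pos|force: \['
```

```text
ee_pos: [0.4967, -0.1492, 0.087]
force: [-2.3, 0.5, 8.9]
ee_pos: [0.4968, -0.1492, 0.0856]
force: [-2.2, 1.0, 10.1]
```

```bash
python3 -m creep '{"dp":[[0,0,0.03],[0,0,0.06],[0,0,0.06]],"rotation":[[0,0,0],[0,0,0],[0,0,0]],"gripper":[-1,-1,-1]}' | grep -E 'pos|force: \['
```

```text
ee_pos: [0.4967, -0.1492, 0.085]
force: [-1.2, 0.9, 9.4]
```

```bash
for_=1; python3 -m creep '{"dp":[[0,0,0.03],[0,0,0.06],[0,0,0.06]],"rotation":[[0,0,0],[0,0,0],[0,0,0]],"gripper":[-1,-1,-1]}' | grep -E 'pos|force: \['; python3 -m creep '{"dp":[[0,0,0.03],[0,0,0.05],[0,0,0.05]],"rotation":[[0,0,0],[0,0,0],[0,0,0]],"gripper":[-1,-1,-1]}' | grep -E 'time|pos|force: \['
```

```text
ee_pos: [0.4967, -0.1492, 0.0844]
force: [-2.5, 1.2, 10.5]
time: 18.05
ee_pos: [0.4967, -0.1492, 0.0839]
force: [-2.9, 0.6, 12.0]
```

```bash
python3 -m creep '{"dp":[[0,0,0.03],[0,0,0.05],[0,0,0.05]],"rotation":[[0,0,0],[0,0,0],[0,0,0]],"gripper":[-1,-1,-1]}' | grep -E 'pos|force: \['; python3 -m creep '{"dp":[[0,0,0.02],[0,0,0.04],[0,0,0.04]],"rotation":[[0,0,0],[0,0,0],[0,0,0]],"gripper":[-1,-1,-1]}' | grep -E 'time|pos|force: \['
```

```text
ee_pos: [0.4968, -0.1492, 0.0835]
force: [-2.3, 1.4, 13.5]
time: 18.8
ee_pos: [0.4968, -0.1492, 0.0832]
force: [-2.4, 0.8, 14.4]
```

The force now rises along the foam's own slope to 14 N, which means the pin has bottomed out. I'll retract well clear and check.

```bash
python3 -m creep '{"dp":[[0,0,-0.5],[0,0,-2],[0,0,-5],[0,0,-9],[0,0,-12],[0,0,-12],[0,0,-12]],"rotation":[[0,0,0],[0,0,0],[0,0,0],[0,0,0],[0,0,0],[0,0,0],[0,0,0]],"gripper":[-1,-1,-1,-1,-1,-1,-1]}'
python3 - <<'E'
from h import *
S=cap('side');k=7
cv2.imwrite('pics/p6.png',np.hstack([cv2.resize(S['frame'][130:190,290:345],None,fx=k,fy=k),cv2.resize(S['frame'][240:300,260:315],None,fx=k,fy=k)]))
E
```

```text
time: 19.68
ee_pos: [0.4963, -0.1491, 0.2026]
tcp_rot: [-3.141, -0.0, 1.283]
force: [-0.3, -0.0, -0.6]
finger_gap: -0.0
grasp_force: 0.0
```

View pics/p6.png

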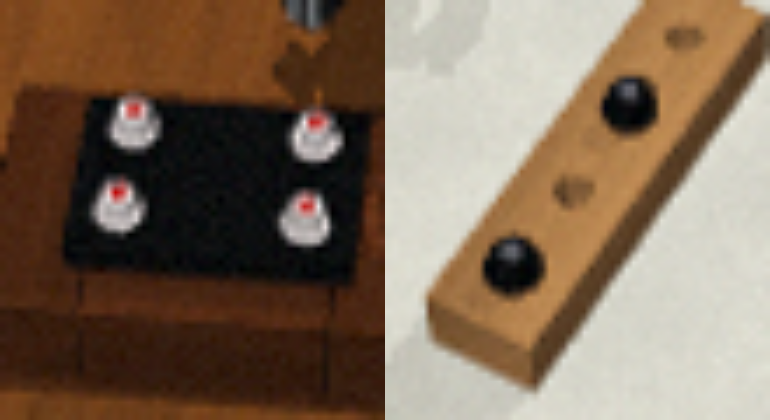

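All four rivets in the cover now look the same, the new one at crop (305,218) with its pin flush. Both black rivets are still in the rack.

```bash
python3 -c "from rig import env; print(env.finish_job())"
```

```text
the job is handed in; nothing more can be done
None
```

The white rivet is seated in the cover's empty hole with its red pin pressed flush; the press peaked at about 14 N (the cover cracks at 25 N), and I handed the job in at about 20 s.

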